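Lock the calibration head into the spring-return test port and hold it

ROBOT

A 6-joint arm with a two-finger parallel gripper is mounted at the origin on a cart in front of the work surface, level with it; the furniture and walls round the work are solid. World frame = base frame: x ahead of the robot, y to its left, z up, the work surface at z = 0. Lengths are in mm, angles in degrees, forces in N, time in s.
With the tool pointing down it reaches from about 275 to 825 mm from the base axis. Payload 5.2 kg.
Tool frame: the origin (TCP) lies between the finger pads; the fingertips stand 11 mm ahead of it and the grasp point (between the pads) lies 8 mm behind it; z points along the fingers, y is the direction in which the jaws open and shut (so a half turn about z gives the same grasp; the last joint's range is limited). The gripper opens to 93 mm and grips with 3 to 60 N. Pads are 15 mm wide; open, the fingers measure 128 mm over their backs; the gripper's body (75 mm by 188 mm) begins 65 mm behind the grasp point.
Start: joints at [-75.275, 14.817, 87.949, -0, 77.235, -11.62], TCP at [244.093, -492.873, 229.653] pointing down, gripper open.
Joint ranges: [-179.93, 179.93], [-52.35, 119.4], [10.71, 147.94], [-69.91, 249.91], [12.55, 155.21], [-178.61, 178.61]. Speed limits (degrees/s): [147.25, 147.25, 180, 180, 180, 180].

INTERFACE

Orientations are given as a 3x3 rotation matrix whose columns are the frame's x, y, z axes.
In Python, from cell import robot gives the robot as it stands.
- The arm moves only by the tool jog_arm, never from a script. Its arguments are lists of equal length, an entry for each row: "dp": the shift along the tool's x, y, z in mm, a list of three; "spin": the turn about the tool's z in degrees. A call has 1 to 10 rows; each row is the pose to reach, as a shift and turn from the pose commanded when the call began, along the tool's axes at that moment; what a row does not reach only later rows make up. A row lasts 1/10 s, in which the tool goes at most 50 mm and 8.59 degrees, less where a joint would pass 70% of its speed; a pose out of reach is approached as far as the arm can. A call with a gripper value outside its range is refused whole. "hand" is the opening, from 0 (shut) to 1 (fully open), set as the call begins (left out, the last holds). The fingers move at their own pace and stop on an object; "newtons" is the grip in N (left out, the last holds). Time passes only in rows, so rows that repeat a pose let the fingers close. It gives the time, the measured TCP pose, the force and the opening at its end, in the units of the state.
- robot.sense(): the state, without advancing time (a new reading comes with each control period).
- robot.snapshot(name): name is "side" or "top" or "wrist"; returns the picture (384x512x3 uint8, red, green, blue); there is no depth.
- robot.camera_info(name): a dict with "intrinsics" (3x3 intrinsics, pixels), "k1" (the pictures are not rectified: a ray, as slopes to the right and down, at radius r is drawn at 1 + k1 r^2 times it, then the intrinsics apply), "position" and "rotation" of the camera in the world; the wrist camera has in their place "tool_from_camera" (4x4, takes a point from camera to tool coordinates, whose origin is the TCP and whose axes are the flange's). Camera axes: x right, y up, looking along -z (the intrinsics and any distortion apply to the point x, -y, -z); pixel columns grow to the right and rows downward; lengths in mm; the calibration is good to about 2 mm. A picture is of the moment at which its call begins: read the wrist's pose just before it. camera_info takes no time and is no camera call.
- robot.job_done(): hands the job in, once; it reports no verdict.
The state is a dict: "clock": time; "q": joint angles; "joint_vel": joint speeds; "tau": joint torques, N m; "position": TCP position; "ee_rot": TCP orientation; "wrist_force": force on the tool from outside, world axes, zero at the start; "moment": the same for the moment, N m; "grip_width": finger opening in mm.
Only numpy, scipy, OpenCV 4.12 (cv2) and the standard library are available. Lean on these libraries where they do the work, as an engineer would, in place of code of your own. Each camera call takes 0.05 s, during which the arm holds its last target.

TASK

Pick up the calibration head (the one with the flat wing grip and two side lugs, not the plain round-knobbed plug), lower it upright into the bayonet test port with its lugs in the slot, and push it all the way down against the spring. Keeping it pushed down, turn it a quarter turn clockwise (seen from above) up to the stop. The port springs back, so finish while still gripping the head, keeping it pressed home and turned; leave the plug and the other loose things where they are.

Things in the scene. Friction and masses are not known exactly. Their poses are not given: they have to be found in the camera images.
- head_center (a point): Centre of the calibration head, 32 mm above its foot; z up. It stands upright, 64 mm high: a 30 mm round barrel from the foot up to 30 mm, a 40 mm round flange from 30 to 38 mm, a wing grip on top and a lug bar across the foot. Wing and lug bar run along y; the head is the same after half a turn about z. Mass 0.09 to 0.18 kg.
- head_wing (a point): Centre of the head's black wing grip, 51 mm above the foot (19 mm above head_center), same axes. The upright wing is 14 mm thick (x), 44 mm long (y), from 38 to 64 mm above the foot. Grasp it across its thickness from above.
- head_foot (a point): Centre of the underside of the head, same axes. The steel lug bar across the foot is 10 mm wide (x), 52 mm long (y), 6 mm high; its two ends stick out of the barrel as lugs.
- port_mouth (a point): Centre of the top face of the port's cover plate, 40 mm above the bench, z up. The plate is 6 mm thick with a 34 mm round hole and across it a slot for the lugs, 13.5 mm wide (x) and 58 mm long (y), along this point's y; dark marks on the base lie in line with it. The lugs can turn once wholly under the plate (foot 12 mm or more below its top face). Pushed home, the foot is 24 mm below it.
- port: The fixed port, origin at the centre of its underside on the bench: a 100x100x8 mm aluminium base plate, on it a dark round collar, 86 mm outside diameter, top 42 mm above the bench, round the cover plate. Under the cover a sprung round plate, at rest 10 mm below the cover's top face, with a 13 mm wide, 4 mm high cradle along the slot that takes the lug bar and turns with it.
- port_press (a joint): How far the sprung plate is pushed down: 0 m at rest, 0.014 m fully down on its stop. Spring force 4 N at the start, 10 N at the bottom.
- port_turn (a joint): How far the cradle is turned clockwise seen from above: 0 rad at rest (cradle in line with the slot), 1.48 rad (85 degrees, the quarter turn) at its stop. Return spring 0.03 N m at the start, 0.15 N m at the stop. The lug bar has up to 0.06 rad of play either way in the cradle, so the head turns up to that much more than the cradle.
- plug_center (a point): Centre (30 mm above its foot) of the plain dust plug, a bystander: the same barrel and flange but a 26 mm round knob on top and no lugs; 60 mm high.
- cup: Bystander: small round blue parts cup, 62 mm wide, 31 mm high; origin at the centre of its underside.
- adapter: Bystander: black plug adapter block, 48x58x40 mm; origin at the centre of its underside.
- driver: Bystander: green-handled screwdriver lying flat, 152 mm long, 19 mm high; origin at the centre of its underside.
- tape: Bystander: amber tape roll lying flat, 60 mm wide, 18 mm high; origin at the centre of its underside.
- roll: Bystander: white label roll lying flat, 66 mm wide, 30 mm high; origin at the centre of its underside.

How it is judged (in metres and radians):
On the way, in this order (a step that is already met when the one before it is completed fails the run):
1. the head is lifted off the bench in the gripper (height (world z) of head_center above 0.072 m and contact force between the fingers and head above 1 N and horizontal distance between head_center and port_mouth above 0.08 m), for 0.1 s.
2. the head is pushed down in the port with its lugs in the slot, not yet turned (horizontal distance between head_center and port_mouth below 0.005 m and value of joint port_press above 0.006 m and value of joint port_turn below 0.4 rad and z of head_center in the frame of port_mouth below 0.018 m), for 0.1 s.
At the end, for the whole second after the job is handed in: The head stands upright in the port (within 5 mm of its axis, tilt under 0.1 rad), lug bar in the cradle, sprung plate pushed down at least 11.5 of its 14 mm, cradle turned at least 1.33 of its 1.48 rad, at rest, still gripped by the fingers (over 2 N) (horizontal distance between head_center and port_mouth below 0.005 m and z of head_center in the frame of port_mouth below 0.0105 m and value of joint port_press above 0.0115 m and value of joint port_turn above 1.33 rad and angle between head_center's own z axis and vertical below 0.1 rad and contact force between the fingers and head above 2 N and linear speed of head below 0.02 m/s); the arm keeps its last pose, push and grip.
It fails at once if the plug or another loose bystander was moved by more than 30 mm (distance of any of plug_center, cup, adapter, driver, tape, roll from where it was at the start of the episode above 0.03 m).
It also fails if it takes over 42 s, if anything falls off the work surface, if the arm or the gripper's body presses on something with over 40 N, if the wrist force passes 120 N, or if a joint passes its speed limit or range.

## Working session

There is one attempt and no reset: what is moved stays moved. The work goes in short steps, Python scripts to look and compute and a tool call to move; the robot and the scene stay as the last step left them, time stands still between calls to the robot, and variables do not carry over. Pictures are saved under pics/ and viewed, and the job is handed in when it is done.

Besides the shell and the picture viewer there is one more tool, called after ">>>" as name([rows], argument=value, ...), one row to a line, values as JSON. jog_arm: Moves the arm, as the interface text tells. Its arguments: {"type":"object","properties":{"dp":{"type":"array"},"spin":{"type":"array"},"hand":{"type":"number"},"newtons":{"type":"number"}},"required":["dp","spin"]}

```bash
ls; mkdir -p pics
python3 - <<'E'
from cell import robot
import cv2
s=robot.sense()
for k in s: print(k,s[k])
for n in ("side","top","wrist"):
    print(n,robot.camera_info(n))
    cv2.imwrite(f"pics/{n}0.png",robot.snapshot(n)[:,:,::-1])
E
```

```text
pics
clock 0.0
q [-7.52763293e+01  1.48595093e+01  8.80111100e+01 -2.00331712e-03
  7.72329390e+01 -1.16199664e+01]
joint_vel [-0.02979672 -0.04221437 -0.01829212  0.12776562  0.02196345  0.03888137]
tau [ 4.76556652e-04 -4.37302351e+01 -2.83998728e+01  7.18387915e-02
  4.12780931e-02 -1.34736092e-04]
position [ 243.93584121 -492.36319355  228.81510275]
ee_rot [[ 8.96145361e-01  4.43760351e-01 -4.92353082e-04]
 [ 4.43760501e-01 -8.96143734e-01  1.73941555e-03]
 [ 3.30664526e-04 -1.77725603e-03 -9.99998366e-01]]
wrist_force [0.51630029 0.45183743 1.31335609]
moment [-0.06496079 -0.02561932  0.02009617]
grip_width 93.22906261376318
side {'intrinsics': array([[378.54346149,   0.        , 254.17199336],
       [  0.        , 378.54346149, 189.05562113],
       [  0.        ,   0.        ,   1.        ]]), 'k1': -0.10682584314719644, 'position': array([297.05681197, 735.46031474, 759.50623475]), 'rotation': array([[-0.89120089,  0.36583576, -0.26818867],
       [-0.45351113, -0.70632883,  0.54353219],
       [ 0.00941412,  0.60602292,  0.79539147]])}
top {'intrinsics': array([[377.2571565
[... 250 characters left out ...]
3043536,  0.97248998, -0.23094787],
       [-0.99953281, -0.0302592 ,  0.00430563],
       [-0.00280112,  0.23097102,  0.9729566 ]])}
wrist {'intrinsics': array([[280.28076125,   0.        , 258.55158607],
       [  0.        , 280.28076125, 190.21231171],
       [  0.        ,   0.        ,   1.        ]]), 'k1': -0.009514717652356406, 'tool_from_camera': array([[-1.41533194e-04,  9.70750348e-01,  2.40091113e-01,
         6.60259023e+01],
       [ 9.99999614e-01,  3.45615543e-04, -8.07915242e-04,
         1.05932480e-01],
       [-8.67263223e-04,  2.40090905e-01, -9.70750022e-01,
        -1.54210890e+02],
       [ 0.00000000e+00,  0.00000000e+00,  0.00000000e+00,
         1.00000000e+00]])}
```

View pics/side0.png

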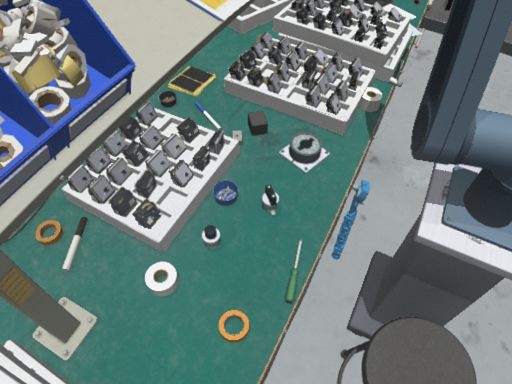

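View pics/top0.png

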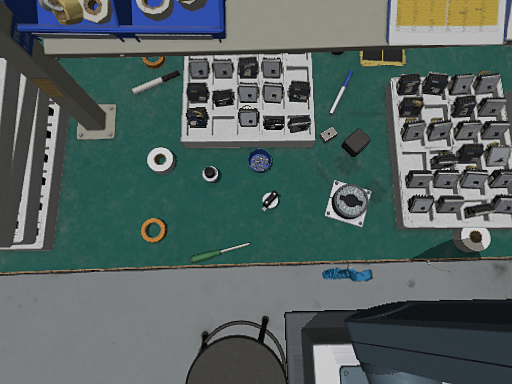

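View pics/wrist0.png

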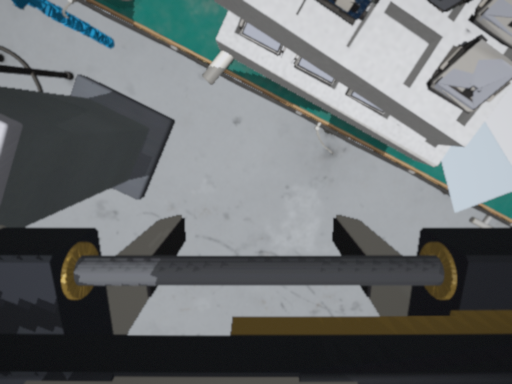

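The side and top views show the head with its black wing at top (270,201) and side (270,197). The port is at top (350,202) and side (305,150), and the plug at top (210,173). I'll zoom in on the head and port next.

```bash
cat > h.py <<'E'
import numpy as np, cv2
from cell import robot
def proj(n,P,s=None):
    c=robot.camera_info(n); K=c['intrinsics'];P=np.atleast_2d(P).astype(float)
    if n=='wrist':
        T=np.eye(4);T[:3,:3]=s['ee_rot'];T[:3,3]=s['position'];M=T@c['tool_from_camera'];R=M[:3,:3];p=M[:3,3]
    else: R=c['rotation'];p=c['position']
    q=(P-p)@R; a=np.c_[q[:,0],-q[:,1]]/-q[:,2:]
    a=a*(1+c['k1']*(a**2).sum(1,keepdims=True))
    return a*K[0,0]+K[:2,2]
def ray(n,uv,s=None):
    c=robot.camera_info(n);K=c['intrinsics']
    d=(np.array(uv,float)-K[:2,2])/K[0,0];a=d.copy()
    for _ in range(30): a=d/(1+c['k1']*(a@a))
    v=np.array([a[0],-a[1],-1])
    if n=='wrist':
        T=np.eye(4);T[:3,:3]=s['ee_rot'];T[:3,3]=s['position'];M=T@c['tool_from_camera'];R=M[:3,:3];p=M[:3,3]
    else: R=c['rotation'];p=c['position']
    return np.array(p),R@v
def onz(n,uv,z,s=None):
    p,v=ray(n,uv,s);return p+v*(z-p[2])/v[2]
def crop(im,u,v,w,h,k,name):
    c=im[v:v+h,u:u+w];cv2.imwrite(name,cv2.resize(c,None,fx=k,fy=k,interpolation=cv2.INTER_CUBIC))
E
python3 - <<'E'
from h import *
t=cv2.imread('pics/top0.png');s=cv2.imread('pics/side0.png')
crop(t,250,170,130,65,6,'pics/tz.png');crop(s,250,125,85,95,6,'pics/sz.png')
for n,uv,z in(('top',(270,201),60),('side',(270,190),60),('top',(350,202),42),('side',(305,150),42),('top',(210,172),60),('top',(260,160),31),('top',(356,142),40)):print(n,uv,onz(n,uv,z))
E
```

```text
top (270, 201) [487.22169859 248.87787183  60.        ]
side (270, 190) [499.05055169 243.0141422   60.        ]
top (350, 202) [482.26635933  50.10041234  42.        ]
side (305, 150) [479.53813572  70.6243526   42.        ]
top (210, 172) [565.30161866 395.0443473   60.        ]
top (260, 160) [601.88270267 269.34853594  31.        ]
top (356, 142) [639.54826786  20.55436451  40.        ]
```

View pics/tz.png

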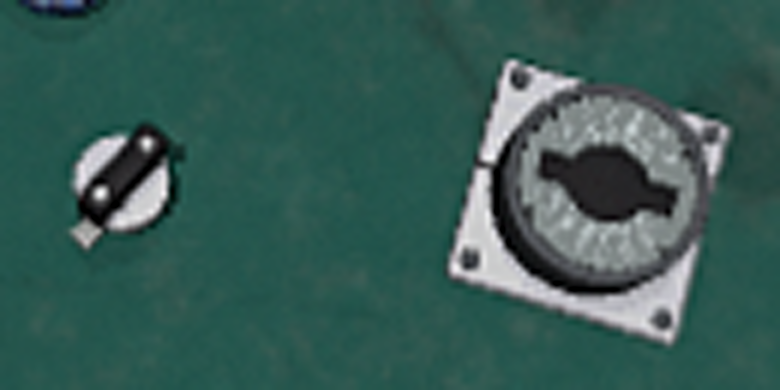

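View pics/sz.png

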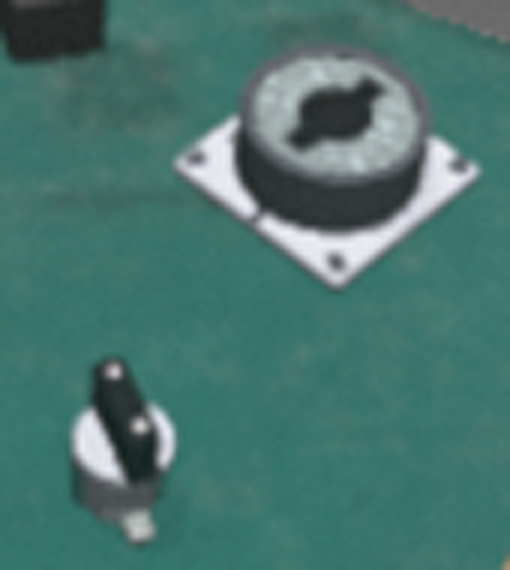

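Run:
```python
from h import *
def T(p): return np.array(p)/6+[250,170]-0.42
def S(p): return np.array(p)/6+[250,125]-0.42
def ang(a,b): d=(b-a)[:2]; return np.degrees(np.arctan2(d[1],d[0])),np.linalg.norm(d)
for nm,n,f,a,b,z in(('wing','top',T,(145,147),(100,192),64),('wing','side',S,(114,371),(141,426),64),('lugflange','top',T,(122,182),(122,182),38),
 ('slot','top',T,(543,162),(674,203),40),('slot','side',S,(299,138),(374,88),40)):
    A=onz(n,f(a),z);B=onz(n,f(b),z);print(nm,n,A.round(1),B.round(1),((A+B)/2).round(1),ang(A,B))
for c in ((517,62),(728,130),(673,342),(452,272)): print('base',onz('top',T(c),8).round(1))
for c in ((240,118),(478,172),(338,287),(176,163)): print('baseS',onz('side',S(c),8).round(1))
```

```text
wing top [503.3 239.2  64. ] [485.3 258.2  64. ] [494.3 248.7  64. ] (np.float64(133.6205852473192), np.float64(26.20375872222179))
wing side [505.3 237.9  64. ] [484.8 257.   64. ] [495.  247.5  64. ] (np.float64(137.107425714514), np.float64(28.084461432062632))
lugflange top [494.4 248.1  38. ] [494.4 248.1  38. ] [494.4 248.1  38. ] (np.float64(0.0), np.float64(0.0))
slot top [497.1  73.   40. ] [478.2  20.6  40. ] [487.7  46.8  40. ] (np.float64(-109.87150240694328), np.float64(55.7382762530123))
slot side [496.4  67.5  40. ] [478.5  23.5  40. ] [487.4  45.5  40. ] (np.float64(-112.10461893394051), np.float64(47.52989813630826))
base [548.5  73.2   8. ]
base [515.5 -14.8   8. ]
base [424.7  17.5   8. ]
base [457.2 108.1   8. ]
baseS [534.2  38.8   8. ]
baseS [425.   19.5   8. ]
baseS [455.9 111.9   8. ]
baseS [548.6  78.    8. ]
```

>>> jog_arm([
  [35, -35, 2],
  [70, -70, 4],
  [105, -105, 6],
  [140, -140, 8],
  [175, -175, 10],
  [210, -210, 12],
  [245, -245, 14],
  [280, -280, 16],
  [315, -315, 18],
  [350, -350, 20],
], spin=[-7, -14, -21, -28, -35, -42, -49, -56, -63, -70], hand=1)

```text
clock: 1.15
position: [402.5, -21.9, 209.7]
ee_rot: [[-0.115, 0.993, 0.001], [0.993, 0.115, -0.0], [-0.0, 0.001, -1.0]]
wrist_force: [1.6, -0.4, -0.1]
grip_width: 92.9
```

>>> jog_arm([
  [43, 20, 2],
  [86, 40, 4],
  [129, 60, 6],
  [172, 80, 8],
  [215, 101, 10],
  [259, 122, 10],
  [259, 122, 10],
  [259, 122, 10],
], spin=[-6.5, -13, -19.5, -26, -32.5, -38.5, -38.5, -38.5])

```text
clock: 1.95
position: [494.5, 247.7, 198.8]
ee_rot: [[-0.706, 0.708, -0.002], [0.708, 0.706, -0.001], [0.001, -0.002, -1.0]]
wrist_force: [0.3, -0.8, -0.1]
grip_width: 93.2
```

Run:
```python
from h import *
s=robot.sense();np.save('s1.npy',s,allow_pickle=True)
print(s['clock'],s['position'],s['q'],s['ee_rot'],s['wrist_force'])
cv2.imwrite('pics/w1.png',robot.snapshot('wrist')[:,:,::-1])
```

```text
1.95 [494.49282152 247.73649051 198.7870364 ] [ 1.50670133e+01  1.64857228e+01  9.01321524e+01 -2.06237147e-02
  7.34872889e+01 -2.98714711e+01] [[-7.06419312e-01  7.07791582e-01 -1.68263250e-03]
 [ 7.07793315e-01  7.06419115e-01 -8.10362390e-04]
 [ 6.15076088e-04 -1.76341168e-03 -9.99998256e-01]] [ 0.26968083 -0.83415846 -0.13499774]
```

View pics/w1.png

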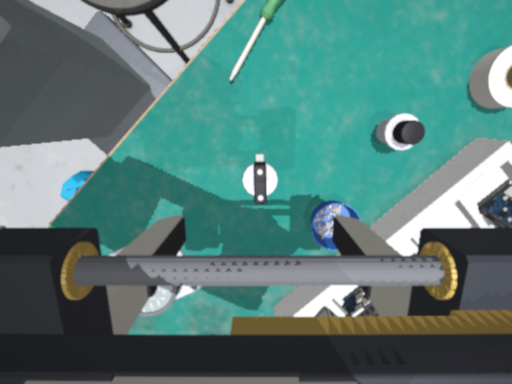

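The wrist view shows the head at about (260,181), with its wing vertical in the picture and so perpendicular to the jaw direction. The cup is at (333,222) and the plug at (402,132). Zooming in.

Run:
```python
from h import *
crop(cv2.imread('pics/w1.png'),225,145,70,70,8,'pics/w1z.png')
```

```text
(no output)
```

View pics/w1z.png

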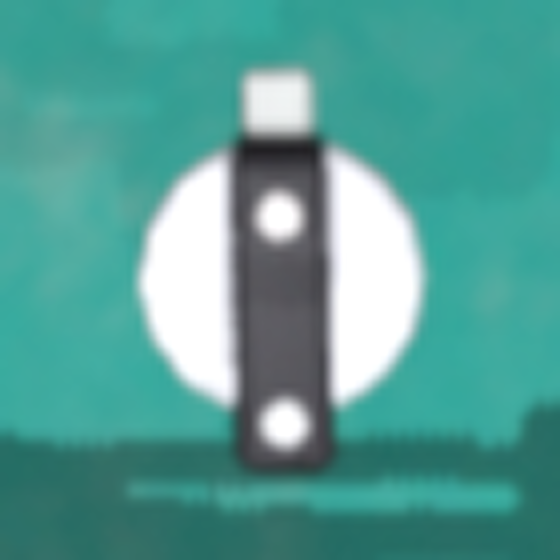

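Run:
```python
from h import *
s=np.load('s1.npy',allow_pickle=True).item()
f=lambda p:np.array(p)/8+[225,145]-0.44
A=onz('wrist',f((279,216)),64,s);B=onz('wrist',f((285,424)),64,s);d=(B-A)
print(A,B,(A+B)/2,np.linalg.norm(d),np.degrees(np.arctan2(d[1],d[0])))
print('flange',onz('wrist',f((282,278)),38,s))
C=onz('wrist',f((278,104)),6,s);print('lug',C)
R=s['ee_rot'];print('tool',R.T@((A+B)/2-s['position']))
```

```text
[484.61111578 258.33417299  64.        ] [505.0838092  238.98089706  64.        ] [494.84746249 248.65753502  64.        ] 28.17233510780347 -43.389969751198294
flange [494.52876132 249.02027188  38.        ]
lug [479.31618764 263.41963934   6.        ]
tool [  0.31847963   1.13934038 134.78545822]
```

>>> jog_arm([
  [0, 1, 25],
  [0, 1, 55],
  [0, 1, 85],
  [0, 1, 110],
  [0, 1, 128],
  [0, 1, 140],
  [0, 1, 146],
  [0, 1, 146],
  [0, 1, 146],
], spin=[-1, -1.6, -1.6, -1.6, -1.6, -1.6, -1.6, -1.6, -1.6])

```text
clock: 2.9
position: [496.4, 247.5, 54.5]
ee_rot: [[-0.724, 0.69, 0.001], [0.69, 0.724, 0.0], [-0.001, 0.001, -1.0]]
wrist_force: [0.3, -0.3, 0.9]
grip_width: 93.2
```

>>> jog_arm([
  [0, 0, 0],
  [0, 0, 0],
  [0, 0, 0],
  [0, 0, 0],
  [0, 0, 0],
  [0, 0, 0],
  [0, 0, 0],
  [0, 0, 0],
], spin=[0, 0, 0, 0, 0, 0, 0, 0], hand=0, newtons=45)

```text
clock: 3.7
position: [495.7, 247.7, 53.6]
ee_rot: [[-0.725, 0.689, -0.0], [0.689, 0.725, -0.0], [0.0, -0.0, -1.0]]
wrist_force: [0.9, -0.2, 0.3]
grip_width: 33.5
```

>>> jog_arm([
  [0, 0, 0],
  [0, 0, 0],
  [0, 0, 0],
  [0, 0, 0],
  [0, 0, 0],
], spin=[0, 0, 0, 0, 0])

```text
clock: 4.2
position: [495.7, 247.7, 53.6]
ee_rot: [[-0.725, 0.689, -0.0], [0.689, 0.725, -0.0], [0.0, -0.0, -1.0]]
wrist_force: [-0.3, 0.6, -0.2]
grip_width: 13.7
```

Run:
```python
from h import *
s=robot.sense()
print(s['clock'],s['position'],s['grip_width'],s['wrist_force'])
cv2.imwrite('pics/s2.png',robot.snapshot('side')[:,:,::-1])
crop(cv2.imread('pics/s2.png'),200,110,140,110,5,'pics/s2z.png')
```

```text
4.2 [495.71929743 247.69031649  53.59971175] 13.720325491385239 [-0.31570987  0.56741142 -0.18135253]
```

View pics/s2z.png

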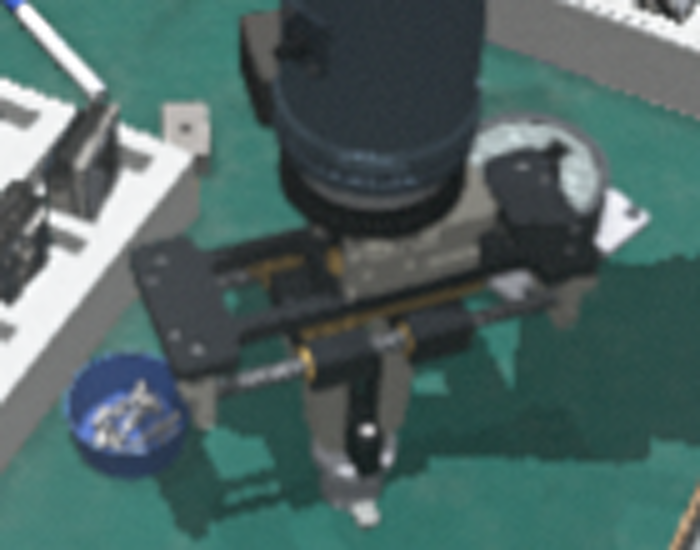

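>>> jog_arm([
  [0, 0, -5],
  [0, 0, -20],
  [0, 0, -40],
  [0, 0, -65],
  [0, 0, -90],
  [0, 0, -100],
  [0, 0, -100],
], spin=[0, 0, 0, 0, 0, 0, 0])

```text
clock: 4.95
position: [496.7, 248.0, 155.2]
ee_rot: [[-0.725, 0.689, 0.003], [0.689, 0.725, 0.001], [-0.002, 0.003, -1.0]]
wrist_force: [-0.0, -0.6, -1.2]
grip_width: 13.5
```

Run:
```python
from h import *
s=robot.sense();np.save('s3.npy',s,allow_pickle=True)
print(s['clock'],s['position'],s['grip_width'],s['wrist_force'],s['q'])
cv2.imwrite('pics/w3.png',robot.snapshot('wrist')[:,:,::-1])
R=s['ee_rot'];print(R.T@(np.array([456.7,-38.4,153])-s['position']))
```

```text
4.95 [496.71187562 247.99362932 155.20786667] 13.514241327807778 [-0.03025871 -0.63667075 -1.24009833] [ 1.50186833e+01  1.86978425e+01  9.35288391e+01  1.31856690e-03
  6.75784000e+01 -3.14311873e+01]
[-168.32108839 -235.14217181    1.8182465 ]
```

View pics/w3.png

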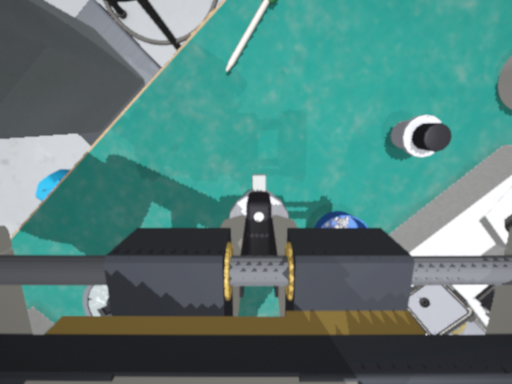

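The wrist view shows the head hanging straight in the jaws, with the near dot at (259,217) and the lug end at (259,182). Next I'll overshoot past the port so the wrist camera can see its slot.

>>> jog_arm([
  [-21, -29, 0],
  [-42, -58, 0],
  [-63, -88, 0],
  [-84, -117, 0],
  [-105, -147, 0],
  [-126, -176, 0],
  [-147, -205, 0],
  [-168, -235, 0],
  [-168, -235, 0],
  [-168, -235, 0],
], spin=[8.3, 16.6, 25, 33.3, 41.6, 50, 58.3, 66.6, 66.6, 66.6])

```text
clock: 6.0
position: [454.6, -38.7, 152.4]
ee_rot: [[0.346, 0.938, -0.003], [0.938, -0.346, 0.001], [0.0, -0.003, -1.0]]
wrist_force: [0.2, -0.3, -1.6]
grip_width: 13.7
```

Run:
```python
from h import *
s=robot.sense();np.save('s4.npy',s,allow_pickle=True)
print(s['clock'],s['position'],s['grip_width'],s['ee_rot'],s['q'])
im=robot.snapshot('wrist')[:,:,::-1]
cv2.imwrite('pics/w4.png',im)
cv2.imwrite('pics/w4z.png',cv2.resize(im[70:270,160:360],None,fx=3,fy=3,interpolation=cv2.INTER_CUBIC))
```

```text
6.0 [454.634905   -38.66612844 152.36085697] 13.706564422812754 [[ 3.45656318e-01  9.38357800e-01 -2.51971922e-03]
 [ 9.38361131e-01 -3.45654157e-01  1.26185315e-03]
 [ 3.13118326e-04 -2.80057409e-03 -9.99996029e-01]] [-1.89325063e+01  9.38263284e+00  1.06605227e+02  2.39375819e-02
  6.41721589e+01  1.27887566e+00]
```

View pics/w4.png

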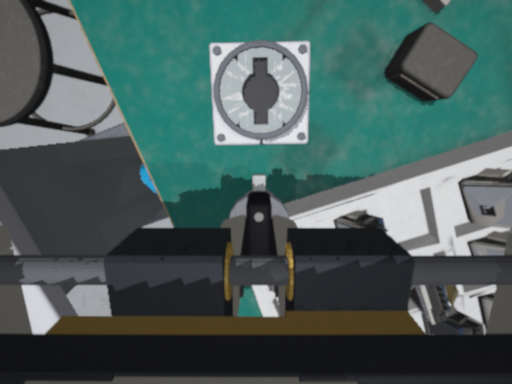

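View pics/w4z.png

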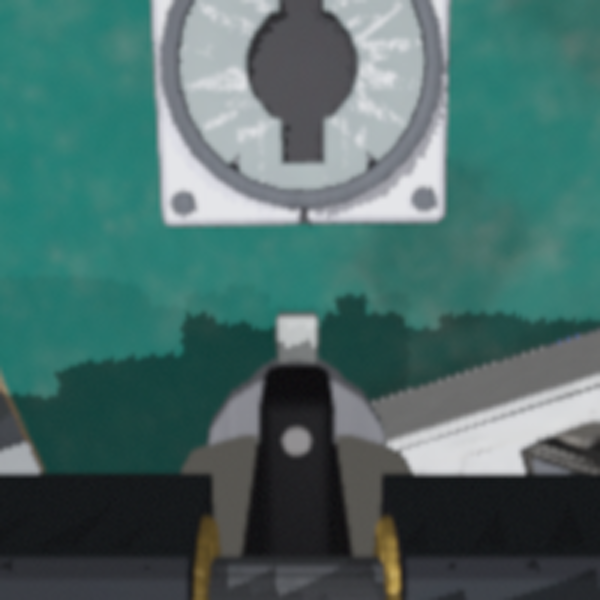

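The port is at (261,92) in the wrist view, its slot nearly in line with the tool's x axis. The head's lug end is at (259,178). A finer crop will give the port's edges.

Run:
```python
from h import *
im=cv2.imread('pics/w4.png')
crop(im,205,35,110,115,7 and 5,'pics/w4p.png')
crop(im,225,165,70,75,8,'pics/w4h.png')
```

```text
(no output)
```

View pics/w4p.png

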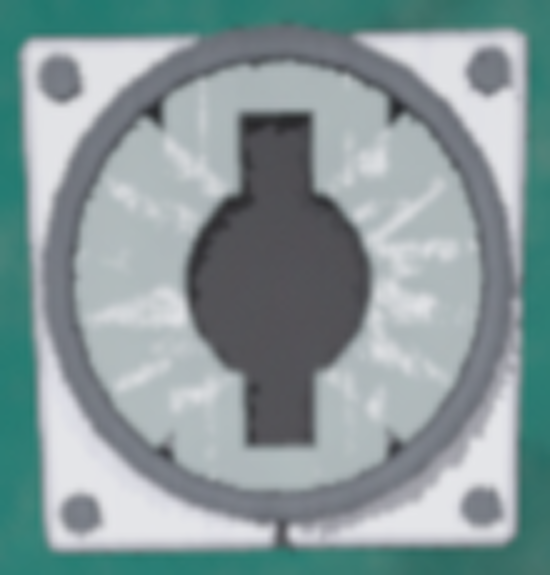

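View pics/w4h.png

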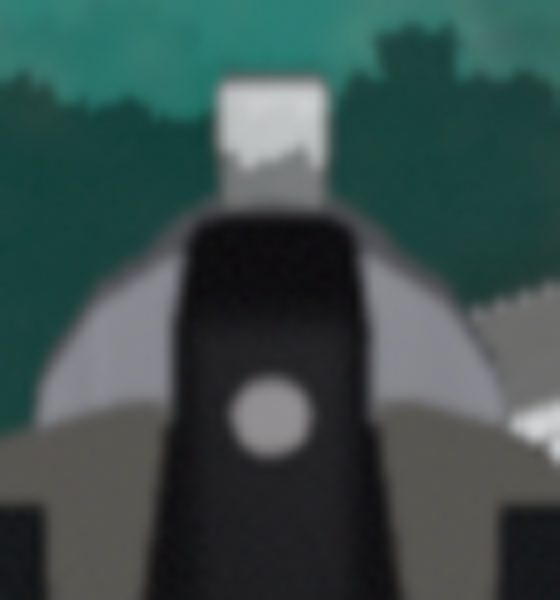

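Run:
```python
from h import *
s=np.load('s4.npy',allow_pickle=True).item()
R=s['ee_rot'];p=s['position']
f=lambda q,k,o:(np.array(q)+.5)/k+o-0.5
P=[onz('wrist',f(q,5,(205,35)),40,s) for q in((240,115),(313,114),(314,444),(245,445))]
L=[R.T@(x-p) for x in P]
for x,l in zip(P,L):print(x.round(1),l.round(2))
c=np.mean(L,0);a=(L[0]+L[1]-L[2]-L[3])/2;print('slot centre tool',c,'len',np.linalg.norm(a),'ang in tool deg',np.degrees(np.arctan2(a[1],a[0])),'w',np.linalg.norm(L[0]-L[1]),np.linalg.norm(L[3]-L[2]),'world',np.mean(P,0))
# hole ends left/right
H=[R.T@(onz('wrist',f(q,5,(205,35)),40,s)-p) for q in((188,281),(372,281))];print('hole',H[0],H[1])
# collar outer top z42
H=[R.T@(onz('wrist',f(q,5,(205,35)),42,s)-p) for q in((43,275),(512,275),(280,27),(280,520))];print('collar',np.mean(H[:2],0),np.mean(H[2:],0))
# head in tool
def tz(q,z):
    P0,v=ray('wrist',f(q,8,(225,165)),s);P0=R.T@(P0-p);v=R.T@v;return P0+v*(z-P0[2])/v[2]
print('dot',tz((271,417),-10.4))
l=tz((217,76),47.6);r=tz((330,76),47.6);print('lug',l,r)
```

```text
[491.1  75.8  40. ] [119.94  -5.02 112.41]
[503.2  71.5  40. ] [120.09   7.81 112.38]
[484.2  18.2  40. ] [ 63.59   8.4  112.36]
[472.2  22.5  40. ] [ 63.41  -4.38 112.39]
slot centre tool [ 91.75751475   1.70398367 112.38526203] len 56.518810438427 ang in tool deg -0.6191420652230827 w 12.830907322144324 12.776954390646825 world [487.6672368  46.9883815  40.       ]
hole [ 92.23485584 -14.53798712 112.43089852] [ 92.22225572  18.6480618  112.33795422]
collar [ 93.06909177   1.57734743 110.38601943] [ 91.69806967   2.04508079 110.38428021]
dot [ 15.51430731   0.14534532 -10.4       ]
lug [28.08303046 -4.81491017 47.6       ] [28.08167091  5.51579287 47.6       ]
```

>>> jog_arm([
  [25, 1, 0],
  [60, 1.5, 0],
  [85, 1.5, 0],
  [90.3, 1.5, 10],
  [90.3, 1.5, 30],
  [90.3, 1.5, 43],
  [90.3, 1.5, 43],
  [90.3, 1.5, 43],
  [90.3, 1.5, 43],
], spin=[-0.5, -0.5, -0.5, -0.5, -0.5, -0.5, -0.5, -0.5, -0.5])

```text
clock: 6.95
position: [488.4, 45.9, 111.1]
ee_rot: [[0.336, 0.942, 0.001], [0.942, -0.336, -0.0], [0.0, 0.001, -1.0]]
wrist_force: [0.2, -0.1, -1.1]
grip_width: 13.9
```

Run:
```python
from h import *
s=robot.sense();np.save('s5.npy',s,allow_pickle=True)
print(s['clock'],s['position'],s['grip_width'],s['ee_rot'],s['wrist_force'],s['moment'])
p4=np.load('s4.npy',allow_pickle=True).item()
print(p4['ee_rot'].T@(s['position']-p4['position']))
for n,o in(('side',(255,95)),('top',(310,165))):
  im=robot.snapshot(n)[:,:,::-1];cv2.imwrite(f'pics/{n}5.png',im)
  crop(im,*o,90,85,7,f'pics/{n}5z.png')
```

```text
6.95 [488.39663548  45.88307567 111.09296787] 13.87916195579152 [[ 3.35849843e-01  9.41915253e-01  7.33532342e-04]
 [ 9.41915534e-01 -3.35849819e-01 -1.60119041e-04]
 [ 9.55381372e-05  7.44701463e-04 -9.99999718e-01]] [ 0.20777852 -0.06172054 -1.08837586] [-0.03122815 -0.07356984  0.02113269]
[90.99472049  2.57137305 41.28934383]
```

View pics/side5z.png

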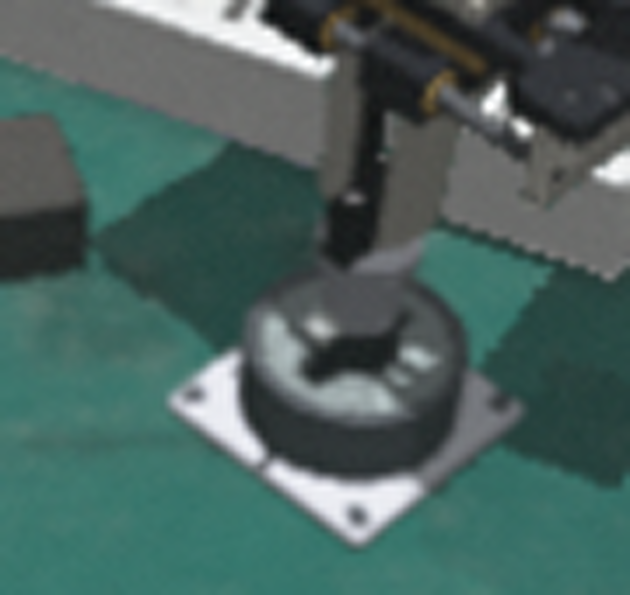

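View pics/top5z.png

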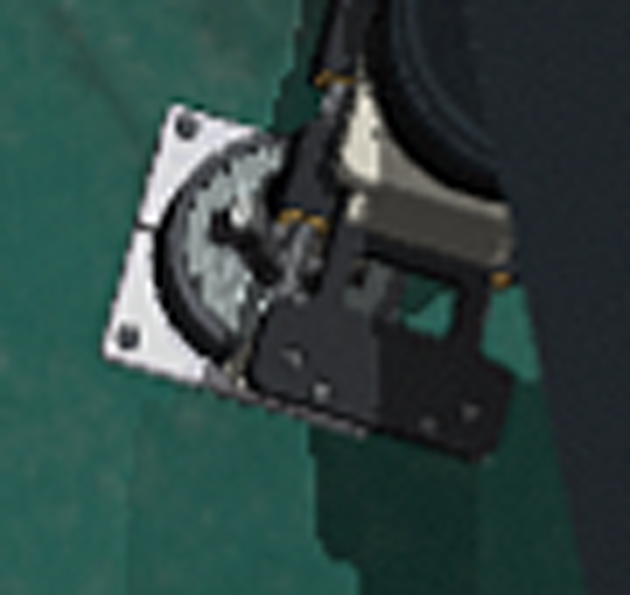

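>>> jog_arm([
  [-0.8, -1, 5],
  [-0.8, -1, 10],
  [-0.8, -1, 14],
  [-0.8, -1, 17],
  [-0.8, -1, 19],
  [-0.8, -1, 21],
  [-0.8, -1, 22],
  [-0.8, -1, 22],
], spin=[0, 0, 0, 0, 0, 0, 0, 0])

```text
clock: 7.85
position: [486.9, 45.5, 88.6]
ee_rot: [[0.336, 0.942, -0.0], [0.942, -0.336, 0.0], [-0.0, -0.0, -1.0]]
wrist_force: [-0.1, -0.2, -1.8]
grip_width: 13.8
```

Run:
```python
from h import *
s=robot.sense()
print(s['clock'],s['position'],s['wrist_force'],s['moment'])
for n,o in(('side',(255,95)),):
  im=robot.snapshot(n)[:,:,::-1];cv2.imwrite(f'pics/{n}6.png',im)
  crop(im,*o,90,85,7,f'pics/{n}6z.png')
```

```text
7.85 [486.8710601   45.48390125  88.55488227] [-0.14491119 -0.16095186 -1.77636953] [ 0.02044384 -0.05176163  0.05329306]
```

View pics/side6z.png

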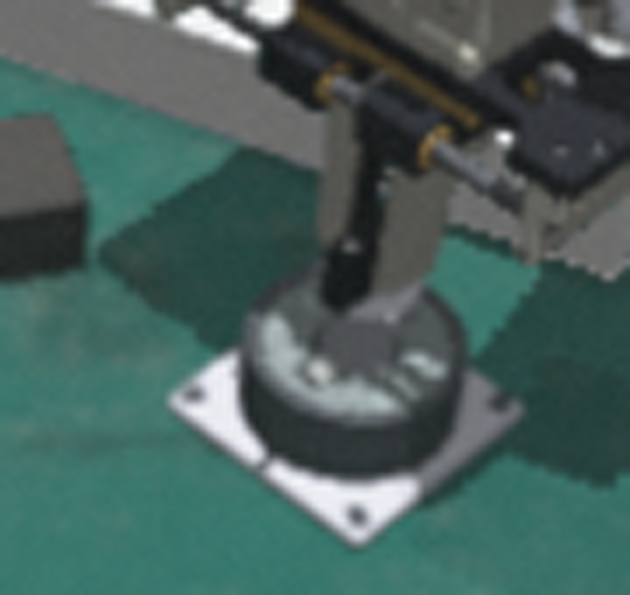

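Contact force is near zero with the foot about 5 mm below the plate's top face, so the lugs are in the slot. Now I'll press down.

>>> jog_arm([
  [0, 0, 2],
  [0, 0, 4],
  [0, 0, 6],
  [0, 0, 8],
  [0, 0, 10],
  [0, 0, 12],
  [0, 0, 14],
  [0, 0, 15],
  [0, 0, 15],
  [0, 0, 15],
], spin=[0, 0, 0, 0, 0, 0, 0, 0, 0, 0])

```text
clock: 8.9
position: [487.0, 45.4, 74.0]
ee_rot: [[0.336, 0.942, 0.0], [0.942, -0.336, -0.0], [0.0, 0.0, -1.0]]
wrist_force: [-1.8, -0.2, 6.8]
grip_width: 13.3
```

>>> jog_arm([
  [0, 0, 1.5],
  [0, 0, 3],
  [0, 0, 4],
  [0, 0, 5],
  [0, 0, 5],
  [0, 0, 5],
], spin=[0, 0, 0, 0, 0, 0])

```text
clock: 9.5
position: [487.1, 45.4, 69.5]
ee_rot: [[0.336, 0.942, 0.001], [0.942, -0.336, -0.0], [0.0, 0.001, -1.0]]
wrist_force: [-3.5, 0.6, 11.2]
grip_width: 13.4
```

>>> jog_arm([
  [0, -0.4, 1],
  [0, -0.6, 1],
  [0.1, -0.8, 1],
  [0.1, -1, 1],
  [0.2, -1.2, 1],
  [0.3, -1.4, 1],
  [0.4, -1.5, 1],
  [0.6, -1.7, 1],
  [0.7, -1.8, 1],
  [0.7, -1.8, 1],
], spin=[0, 7, 14, 21, 28, 35, 42, 49, 56, 56])

```text
clock: 10.5
position: [485.8, 46.9, 69.4]
ee_rot: [[0.97, 0.245, 0.001], [0.245, -0.97, -0.0], [0.001, 0.0, -1.0]]
wrist_force: [-6.0, 1.4, 19.4]
grip_width: 13.7
```

Run:
```python
from h import *
s=robot.sense()
print(s['clock'],s['position'],s['wrist_force'],s['moment'],s['q'])
```

```text
10.5 [485.82884634  46.85708368  69.38077133] [-6.03978023  1.44128048 19.40596896] [0.19605332 1.09289389 0.09988386] [-7.61562682e+00  1.85167157e+01  1.08258696e+02  5.85287872e-03
  5.31412054e+01  6.82095964e+01]
```

>>> jog_arm([
  [-0.5, -0.5, 0],
  [-0.6, -0.8, 0],
  [-0.6, -1, 0],
  [-0.5, -1.2, 0],
  [-0.5, -1.3, 0],
  [-0.5, -1.3, 0],
  [-0.5, -1.3, 0],
], spin=[6, 12, 18, 24, 29, 31, 31])

```text
clock: 11.2
position: [486.0, 47.8, 69.4]
ee_rot: [[0.958, -0.287, 0.003], [-0.287, -0.958, -0.0], [0.003, -0.001, -1.0]]
wrist_force: [-2.2, 0.4, 16.2]
grip_width: 13.5
```

Run:
```python
from h import *
s=robot.sense()
print(s['clock'],s['position'],s['wrist_force'],s['moment'],s['q'],s['ee_rot'],s['grip_width'])
```

```text
11.2 [485.95573666  47.78926371  69.42307894] [-2.21784907  0.39215522 16.23197048] [0.16096212 0.58712172 0.19705804] [-7.49942565e+00  1.84766133e+01  1.08313435e+02  1.12961645e-03
  5.30202860e+01  9.91912431e+01] [[ 9.57860522e-01 -2.87214964e-01  3.28402815e-03]
 [-2.87215178e-01 -9.57865997e-01 -4.16431415e-04]
 [ 3.26526423e-03 -5.44339518e-04 -9.99994521e-01]] 13.479981367289554
```

>>> jog_arm([
  [-0.2, 0, 0.2],
  [-0.2, -0.1, 0.3],
  [-0.2, -0.1, 0.3],
  [-0.2, -0.1, 0.3],
], spin=[1, 2, 2, 2])

```text
clock: 11.6
position: [486.1, 47.9, 69.4]
ee_rot: [[0.948, -0.319, 0.004], [-0.319, -0.948, -0.001], [0.004, -0.001, -1.0]]
wrist_force: [-2.9, -0.1, 17.7]
grip_width: 13.7
```

Run:
```python
from h import *
s=robot.sense()
print(s['clock'],s['position'],s['wrist_force'],s['moment'],s['ee_rot'][:,0],s['grip_width'])
for n,o in(('side',(255,95)),('top',(310,165))):
  im=robot.snapshot(n)[:,:,::-1];cv2.imwrite(f'pics/{n}7.png',im)
  crop(im,*o,90,85,7,f'pics/{n}7z.png')
s=robot.sense();im=robot.snapshot('wrist')[:,:,::-1];cv2.imwrite('pics/w7.png',im)
```

```text
11.6 [486.05294257  47.92504318  69.39808338] [-2.85447489 -0.11174409 17.70910966] [0.19922574 0.70674062 0.16711495] [ 0.94763598 -0.31932904  0.00387398] 13.667361087951782
```

View pics/side7z.png

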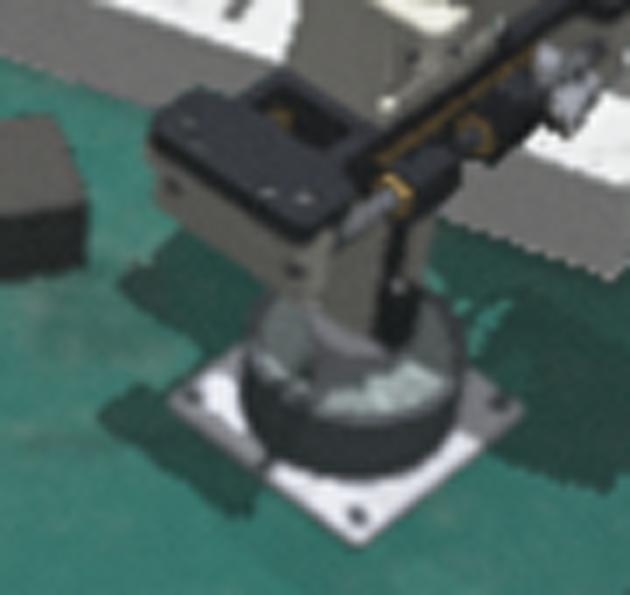

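View pics/w7.png

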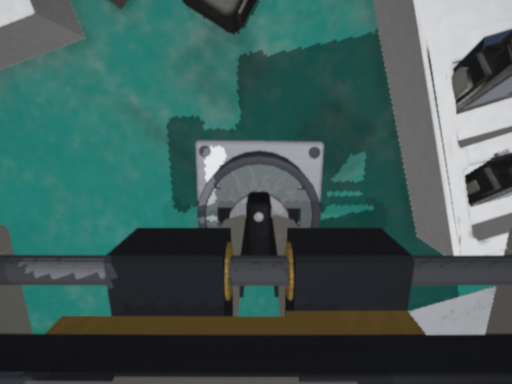

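View pics/top7.png

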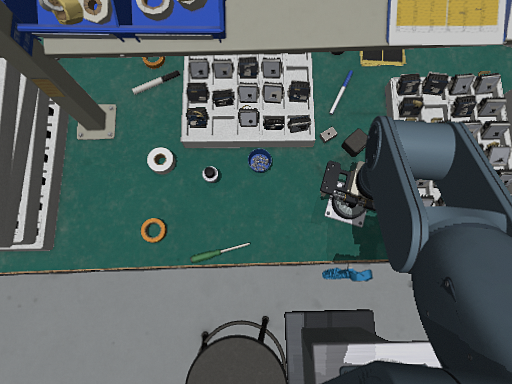

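The wrist view shows the wing at (259,215), square to the slot at (225–295,213), so the head has turned with the tool. The top view shows the bystanders where they started. One short hold, then I'll hand it in.

>>> jog_arm([
  [0, 0, 0],
  [0, 0, 0],
  [0, 0, 0],
], spin=[0, 0, 0])

```text
clock: 12.05
position: [486.0, 47.9, 69.4]
ee_rot: [[0.948, -0.319, 0.004], [-0.319, -0.948, -0.0], [0.004, -0.001, -1.0]]
wrist_force: [-4.5, 1.4, 18.2]
grip_width: 13.6
```

Run:
```python
from h import *
s=robot.sense()
print(s['clock'],s['position'],s['wrist_force'],s['moment'],s['grip_width'],abs(s['joint_vel']).max())
if 12<s['wrist_force'][2]<35 and abs(s['position'][2]-69.4)<1: print(robot.job_done())
```

```text
12.05 [486.04788532  47.93012834  69.39709815] [-4.47877661  1.36866531 18.24977968] [0.17673993 0.7240901  0.15086567] 13.604443139943058 0.10697819847844571
the job is handed in; nothing more can be done
None
```

I gripped the calibration head by its wing, lifted it about 100 mm, and lowered it into the port with its lugs in the slot. I then pressed it down to the stop, turned it clockwise while it was held down, and handed the job in at about 12 s. The arm was still gripping and pressing when I handed it in. No verdict is reported.

| Last check | Reading | Limit or target |
|---|---|---|
| Head foot below the port's top face | about 24 mm (head centre about 8 mm above that face) | head centre under 10.5 mm |
| Upward force at the wrist | about 18 N, more than the spring's 10 N, so it is on the stop | – |
| Tool turn from the slot direction | about 88.5°, so the cradle is about 85° if the head has not slipped in the grip | cradle over 76.2° |
| Estimated head centre to port axis | under 1 mm | under 5 mm |
| Tool tilt | about 0.004 rad | under 0.1 rad |
| Jaw opening on the wing | 13.6 mm, commanded grip 45 N | grip over 2 N |

- **Bystanders:** the plug and the other loose parts looked unmoved in the top picture, but I did not measure them.
- **Sideways force:** about 4.5 N remained at the end. I took it to be light contact with the hole edge and left it.
- **Not confirmed:** the turning moment did not rise over the last 2° of turn. That the cradle is at its stop rests on the tool's turn angle and the picture, not on a felt stop.

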